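# Third hand at the frame-joining jig

## Task

Be a third hand while corner plates are screwed to both ends of the loose wooden bar that has a tongue: hold the bar flat on the white jig board with its plain square end squarely against the middle of the sprung steel stop, push the stop in to about half of its travel (pointer between the two black lines, never to the end of its travel), and keep that push steady for about three seconds. Then turn the bar end for end and press its tongued end against the stop in the same way. Finish while still gripping the bar and holding that push, and leave the other things where they are.

Things in the scene. Friction and masses are not known exactly. Their poses are not given: they have to be found in the camera images.
- jig: Joining jig fixed to the bench: white board 12 mm thick. Origin on the bench under the middle of the stop's front face (stop at rest). x = pressing direction, level, from the free board to the stop; z up. Board: x -180 to +110 mm, y -65 to +65. Behind the stop a fixed aluminium block houses its springs: x 48 to 93 mm, y -35 to +35, top 54 mm above the bench.
- stop (a joint): Travel (m) of the sprung stop, a steel bar across the jig board: 0 at rest, grows as it is pushed along the jig's +x, 0.024 at the end of its travel. Springs push back with 2.4 N plus 0.8 N per mm (12 N at half travel) and return it. The edge of a thin pointer plate on top of the stop slides over the aluminium block: at its first black line at 6 mm of travel, its second at 18 mm.
- stop_face (a point): Middle of the flat front face of the sprung stop (moves with it), 30 mm above the bench; axes as the jig's. The stop is 100 mm wide (along y) and 14 mm thick; its face runs from 13 to 56 mm above the bench; the pointer plate's top is 58 mm above the bench.
- bar_mid (a point): Loose bar of light wood, 150 mm long, 40 wide, 36 high, 0.08 to 0.17 kg, lying on the bench: the middle of its whole length, 18 mm above its underside. x runs along the bar to the tongued end, z up. It is 40 mm wide from x = -75 mm (plain square end) to +45 mm; from there to +75 mm it is a tongue 14 mm wide, of full height.
- bar_square (a point): Middle of the plain square end face of the bar (40 mm wide).
- bar_tongue (a point): Middle of the end face of the bar's tongue (14 mm wide).
- tape: Bystander: roll of blue masking tape standing on its flat side, 90 mm across, 48 mm high. Origin at its underside, in the middle.
- ink: Bystander: closed ink jar, 70 mm across and 70 mm high. Origin at its underside, in the middle.
- squeegee: Bystander: squeegee lying flat: wooden handle 70 x 200 mm, 24 mm thick, orange blade along one long side; about 100 x 200 mm in all. Origin at its underside, in the middle of the wooden handle.
- offcut: Bystander: short wooden offcut 110 x 40 x 36 mm, square at both ends (no tongue): not the bar. Origin at its underside, in the middle.
- clamp: Bystander: steel hinge clamp with a brass wing nut, base 70 x 50 mm, 58 mm high, on the bench beside the jig board. Origin at its underside, in the middle.
- tray: Bystander: small grey open tray 90 x 60 x 22 mm with steel corner plates, on the bench beside the jig board. Origin at its underside, in the middle.
- driver: Bystander: screwdriver about 200 mm long, lying on the bench. Origin at its underside.

How it is judged:
By the outcome, as a careful person would: the job done as asked, in the order asked, and still so for the second after the job is handed in, while the arm keeps its last pose, push and grip.
It also fails if it takes over 67 s, if anything falls off the work surface, if the arm or the gripper's body presses on something with over 40 N, if the wrist force passes 120 N, or if a joint passes its speed limit or range.

## Robot

A 6-joint arm with a two-finger parallel gripper is mounted at the origin on the work surface. World frame = base frame: x ahead of the robot, y to its left, z up, the work surface at z = 0. Lengths are in m, angles in rad, forces in N, time in s.
With the tool pointing down it reaches from about 0.25 to 0.725 m from the base axis. Payload 4 kg.
Tool frame: the origin (TCP) lies where the fingers leave the gripper's body, on its centre line; the fingertips stand 73 mm ahead of it and the grasp point (between the pads) lies 54 mm ahead of it (bot.tips_ahead is the z of the fingertips in the tool frame, in m); z points along the fingers, y is the direction in which the jaws open and shut (so a half turn about z gives the same grasp; the last joint's range is limited). The gripper opens to 85 mm and grips with 20 to 120 N. Pads are 22 mm wide; open, the fingers measure 114 mm over their backs; the gripper's body (76 mm by 85 mm) begins 54 mm behind the grasp point. The pads swing forward as they close: fully open they stand 13 mm farther back than shut.
Start: joints at [1.165, 0.241, 0.005, 1.335, 0, 1.571], TCP at [0.197, 0.459, 0.304] pointing down, gripper open.
Joint ranges: [-2.72, 2.72], [-1.05, 1.87], [-1.09, 1.28], [-1.99, 2.15], [-1.42, 1.44], [-3.14, 3.14]. Speed limits (rad/s): [2.79, 2.79, 3.14, 3.14, 3.14, 3.14].

## Interface

Orientations are given as a unit quaternion [x, y, z, w].
In Python, from workcell import readout, camera, get_calibration, order, bot gives the robot as it stands.
- The arm moves only by the tool send_rows, never from a script. Its argument "moves" is a list of rows, each a list of 3 entries, a list of its own where there are three numbers: the shift along the tool's x, y, z in mm, then the turn, a rotation vector about the tool's x, y, z in rad, then the finger opening in mm, from 0 to 85.4. In form: [[[dx, dy, dz], [ax, ay, az], grip], ...]. A call has 1 to 12 rows; each row is the pose to reach, as a shift and turn from the pose measured when the call began, along the tool's axes at that moment; what a row does not reach only later rows make up. A row lasts 1/12 s, in which the tool goes at most 41.7 mm and 7.16 degrees, less where a joint would pass 70% of its speed; a pose out of reach is approached as far as the arm can. A call with a gripper value outside its range is refused whole. The fingers move at their own pace and stop on an object; the grip force is fixed at half the most. Time passes only in rows, so rows that repeat a pose let the fingers close. It gives the time, the measured TCP pose, the force and the opening at its end, in the units of the state.
- readout.get_obs(): the state, without advancing time (a new reading comes with each control period).
- camera(name): name is "scene" or "top"; returns the picture (400x640x3 uint8, red, green, blue); there is no depth.
- get_calibration(name): a dict with "fx", "fy", "cx", "cy" (pixels), "R" (3x3) and "t" (3): a world point X has camera coordinates R X + t. Camera axes: x right, y down, z forward; pixel columns grow to the right and rows downward; lengths in m; the calibration is good to about 2 mm. A picture is of the moment at which its call begins. get_calibration takes no time and is no camera call.
- order.job_done(): hands the job in, once; it reports no verdict.
The state is a dict: "clock": time; "joint_pos": joint angles; "joint_vel": joint speeds; "tau": joint torques, N m; "eef_pos": TCP position; "tool_rot": TCP orientation; "ft_force": force on the tool from outside, world axes, zero at the start; "ft_torque": the same for the moment, N m; "grip_width": finger opening in m.
Only numpy, scipy, OpenCV 4.12 (cv2) and the standard library are available. Lean on these libraries where they do the work, as an engineer would, in place of code of your own. Each camera call takes 0.05 s, during which the arm holds its last target. There are 200 camera calls.

## Working session

There is one attempt and no reset: what is moved stays moved. The work goes in short steps, Python scripts to look and compute and a tool call to move; the robot and the scene stay as the last step left them, time stands still between calls to the robot, and variables do not carry over. Pictures are saved under pics/ and viewed, about 8 in all and at most 12, crops included, and the job is handed in when it is done.

Besides the shell and the picture viewer there is one more tool, called after "Emit:" as name(argument=value, ...) on one line, values as JSON. send_rows: Moves the arm, as the interface text tells. Its arguments: {"type":"object","properties":{"moves":{"type":"array","items":{"type":"array"}}},"required":["moves"]}

```bash
mkdir -p pics; ls
python3 - <<'E'
from workcell import readout, camera, get_calibration
import cv2,numpy as np
print(readout.get_obs())
for n in("scene","top"):
    cv2.imwrite(f"pics/{n}0.png",camera(n)[:,:,::-1]); print(get_calibration(n))
E
```

```text
pics
{'clock': 0.0, 'joint_pos': array([1.16505006e+00, 2.41404586e-01, 3.71863127e-03, 1.33518624e+00,
       5.88375906e-06, 1.57077456e+00]), 'joint_vel': array([ 0.0003986 , -0.00077815, -0.00092016, -0.0006999 ,  0.00020645,
       -0.00040304]), 'tau': array([-9.21040300e-04, -3.72317648e+01,  2.52410066e+01,  1.69096986e-02,
        8.56879069e-05,  1.85183256e-05]), 'eef_pos': array([0.19716204, 0.45896465, 0.30301485]), 'tool_rot': array([ 2.01473604e-01,  9.79493394e-01, -1.01605052e-03, -2.12019630e-04]), 'ft_force': array([ 0.33189883, -0.0880525 , -0.12463964]), 'ft_torque': array([-0.04170463, -0.02622184, -0.03705525]), 'grip_width': 0.08522051107400218}
{'fx': 495.4555569994971, 'fy': 495.4555569994971, 'cx': 318.58266727698054, 'cy': 200.848368205883, 'R': array([[ 0.29916454,  0.95413864, -0.01095572],
       [ 0.75308571, -0.24314523, -0.61134468],
       [-0.58597141,  0.17464205, -0.79128861]]), 't': array([-0.13162167, -0.35567422,  1.84958043])}
{'fx': 406.5407933357314, 'fy': 406.5407933357314, 'cx': 325.02676259731084, 'cy': 205.60279906072725, 'R': array([[ 0.00269597, -0.99983501,  0.01796349],
       [-0.99132702, -0.00503242, -0.13132179],
       [ 0.13139053, -0.01745365, -0.99117703]]), 't': array([-0.02575432,  0.54480597,  1.14912369])}
```

View pics/top0.png

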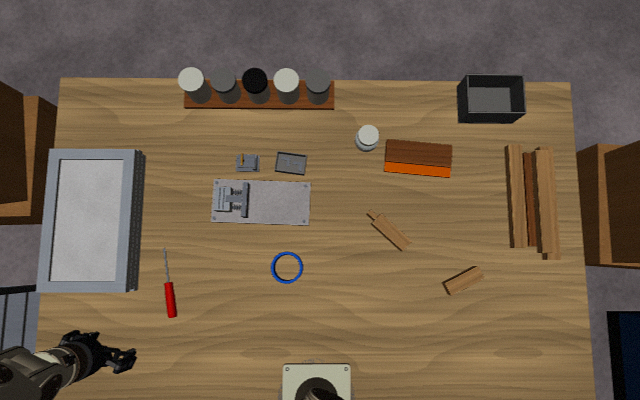

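View pics/scene0.png

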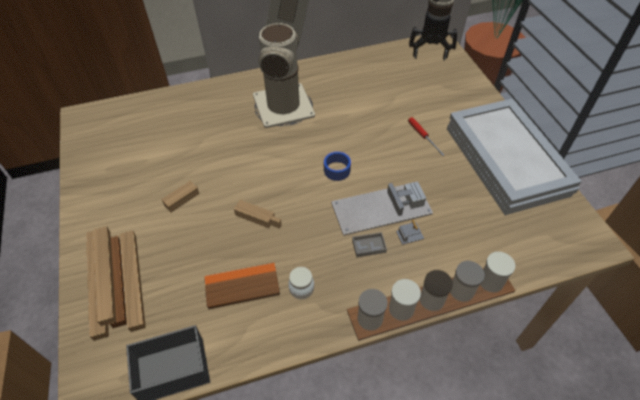

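Top view: the bar is at about (388,230) with its tongue at (371,214). The jig board spans (210–310, 180–224) with the stop near (243,199), and the pressing direction is image-left, which is about world +y. I'll zoom in on these.

```bash
cat > h.py <<'E'
import numpy as np, cv2
from workcell import readout, camera, get_calibration, order, bot
from scipy.spatial.transform import Rotation as Ro
def ray(n,px,z):
    c=get_calibration(n);R,t=c['R'],c['t'];px=np.atleast_2d(px).astype(float)
    d=np.c_[(px[:,0]-c['cx'])/c['fx'],(px[:,1]-c['cy'])/c['fy'],np.ones(len(px))]@R
    o=-R.T@t
    return o+d*((z-o[2])/d[:,2])[:,None]
def proj(n,X):
    c=get_calibration(n);p=np.atleast_2d(X)@c['R'].T+c['t']
    return np.c_[c['fx']*p[:,0]/p[:,2]+c['cx'],c['fy']*p[:,1]/p[:,2]+c['cy']]
def crop(n,img,u0,v0,u1,v1,s,name):
    cv2.imwrite(name,cv2.resize(img[v0:v1,u0:u1,::-1],None,fx=s,fy=s,interpolation=cv2.INTER_CUBIC))
E
python3 - <<'E'
from h import *
im=cv2.imread("pics/top0.png")[:,:,::-1]
a=cv2.resize(im[145:235,200:320],None,fx=6,fy=6,interpolation=cv2.INTER_CUBIC)[:,:,::-1]
b=cv2.resize(im[200:260,355:420],None,fx=5,fy=5,interpolation=cv2.INTER_CUBIC)[:,:,::-1]
cv2.imwrite("pics/jig.png",a)
# board mask
hsv=cv2.cvtColor(np.ascontiguousarray(im),cv2.COLOR_RGB2HSV)
m=((hsv[:,:,1]<40)&(hsv[:,:,2]>110)).astype(np.uint8);m[:172]=0;m[232:]=0;m[:,:200]=0;m[:,320:]=0
m=cv2.morphologyEx(m,cv2.MORPH_CLOSE,np.ones((5,5)))
c=max(cv2.findContours(m,0,2)[0],key=cv2.contourArea)
r=cv2.minAreaRect(c);print(r);P=ray("top",cv2.boxPoints(r),.012);print(P,np.linalg.norm(np.diff(P,axis=0),axis=1))
# bar: local saturation vs. background
print(im[230,388],im[240,350],im[222,380],im[236,398])
canv=np.zeros((600,650,3),np.uint8);canv[:300,:325]=b
cv2.imwrite("pics/bar.png",cv2.resize(im[200:260,355:420],None,fx=9,fy=9,interpolation=cv2.INTER_CUBIC)[:,:,::-1])
E
```

```text
((260.4774169921875, 201.6256866455078), (97.85176086425781, 42.73113250732422), 2.070030689239502)
[[0.50002365 0.3122845  0.012     ]
 [0.62803571 0.31274249 0.012     ]
 [0.61909784 0.02073298 0.012     ]
 [0.49080217 0.02432921 0.012     ]] [0.12801288 0.29214627 0.12834607]
[128  95  54] [151 122  84] [133  99  57] [142 106  62]
```

View pics/jig.png

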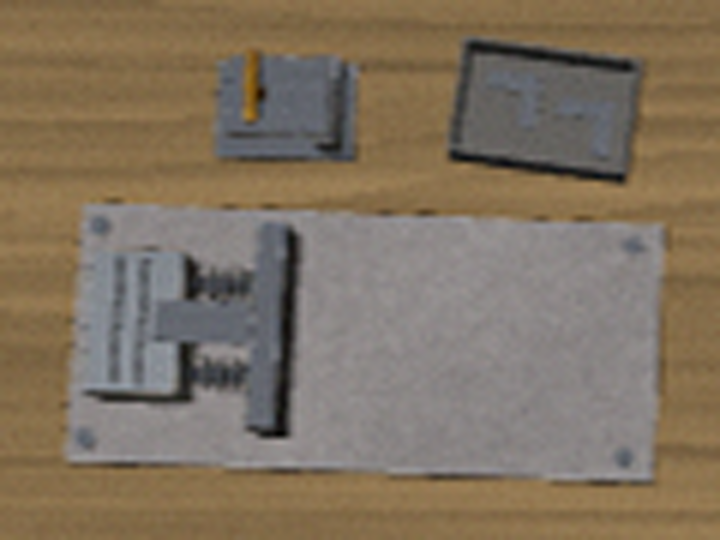

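View pics/bar.png

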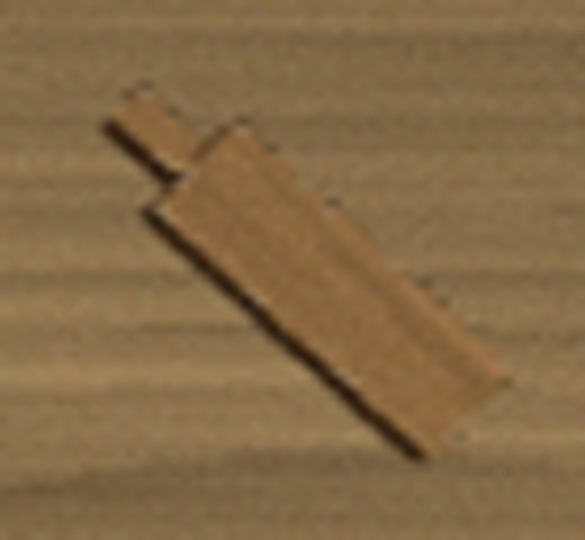

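The crops show the jig clearly, with the stop's face toward the board's right part. The bar's top-face corners in crop pixels are roughly: shoulders (165,205) and (240,122), square end (430,450) and (510,380), tongue tip about (125,103).

```bash
cat >> h.py <<'E'
JO=np.array([.5605,.2026]);JH=np.deg2rad(88.2)
def jig(x,y): # jig -> world xy
    c,s=np.cos(JH),np.sin(JH);return JO+[c*x-s*y,s*x+c*y]
def tojig(p):
    c,s=np.cos(JH),np.sin(JH);d=np.array(p[:2])-JO;return np.array([c*d[0]+s*d[1],-s*d[0]+c*d[1]])*1e3
def plan(xyz,phi):
    o=readout.get_obs();R0=Ro.from_quat(o['tool_rot']);c,s=np.cos(np.deg2rad(phi)),np.sin(np.deg2rad(phi))
    R1=Ro.from_matrix(np.array([[c,s,0],[s,-c,0],[0,0,-1.]]))
    print("shift mm",np.round(R0.inv().apply(np.array(xyz)-o['eef_pos'])*1e3,1),"rotvec",np.round((R0.inv()*R1).as_rotvec(),3))
def st():
    o=readout.get_obs();x=Ro.from_quat(o['tool_rot']).as_matrix()
    print("t",round(o['clock'],2),"pos",np.round(o['eef_pos'],4),"phi",np.round(np.rad2deg(np.arctan2(x[1,0],x[0,0])),2),"tilt",np.round(x[:2,2],4),"jig",np.round(tojig(o['eef_pos']),1),"F",np.round(o['ft_force'],1),"w",round(o['grip_width']*1e3,1),"j",np.round(o['joint_pos'],2))
E
python3 - <<'E'
from h import *
st();print(bot.tips_ahead,[a for a in dir(bot) if a[0]!='_'])
q=np.array([[165,205],[240,122],[510,380],[430,450],[125,103]])
q=(q+.5)/9-.5+[355,200]
P=ray("top",q,.036);print(np.round(P,4))
sq=(P[2]+P[3])/2;sh=(P[0]+P[1])/2
print(np.linalg.norm(P[1]-P[0]),np.linalg.norm(P[2]-P[3]),np.linalg.norm(sh-sq),np.linalg.norm(P[4]-sq))
d=sh-sq;d/=np.linalg.norm(d);mid=(sq+.075*d+P[4]-.075*d)/2
h=np.rad2deg(np.arctan2(d[1],d[0]));print(h,mid)
# scene check
print(proj("scene",[sq,P[4],[*jig(0,0),.056]]))
plan([mid[0],mid[1],.2],h+180)
E
```

```text
t 0.1 pos [0.1972 0.459  0.3031] phi 156.75 tilt [-0.0007 -0.0018] jig [244.8 371.2] F [ 0.1 -0.3  0.5] w 85.3 j [ 1.17  0.24  0.    1.34 -0.    1.57]
0.0726 ['Unreachable', 'tips_ahead']
[[ 0.4966 -0.1629  0.036 ]
 [ 0.5237 -0.1876  0.036 ]
 [ 0.4406 -0.2733  0.036 ]
 [ 0.4182 -0.247   0.036 ]
 [ 0.5297 -0.1503  0.036 ]]
0.0366598557234806 0.03459046439459013 0.11717290553884736 0.14874152836825216
46.449076753130576 [ 0.47954059 -0.20525072  0.036     ]
[[236.72566861 203.75679579]
 [279.53643131 220.12982384]
 [393.53103079 195.2568663 ]]
shift mm [-521.6 -498.6  104.1] rotvec [-2.000e-03 -1.000e-03 -1.216e+00]
```

Emit:
send_rows(moves=[[[-261, -249, 30], [0, 0, -0.6], 85], [[-261, -249, 30], [0, 0, -0.6], 85], [[-261, -249, 30], [0, 0, -0.6], 85], [[-261, -249, 30], [0, 0, -0.6], 85], [[-261, -249, 30], [0, 0, -0.6], 85], [[-522, -499, 104], [0, 0, -1.216], 85], [[-522, -499, 104], [0, 0, -1.216], 85], [[-522, -499, 104], [0, 0, -1.216], 85], [[-522, -499, 104], [0, 0, -1.216], 85], [[-522, -499, 104], [0, 0, -1.216], 85], [[-522, -499, 104], [0, 0, -1.216], 85], [[-522, -499, 104], [0, 0, -1.216], 85]])

```text
clock: 1.1
eef_pos: [0.3649, 0.0699, 0.2494]
tool_rot: [-0.397, 0.918, -0.0, -0.0]
ft_force: [1.4, 1.3, 0.8]
grip_width: 0.0849
```

```bash
python3 -c "
from h import *
st();plan([.4795,-.2052,.14],226.4)"
```

```text
t 1.1 pos [0.3649 0.0699 0.2494] phi -133.24 tilt [-0.0004 -0.0009] jig [-138.8  191.4] F [1.4 1.3 0.8] w 84.9 j [ 0.19  0.02 -0.4   1.15 -0.   -0.63]
shift mm [ 121.8 -271.9  109.6] rotvec [-0.    -0.001  0.006]
```

Emit:
send_rows(moves=[[[122, -272, 110], [0, 0, 0.006], 85], [[122, -272, 110], [0, 0, 0.006], 85], [[122, -272, 110], [0, 0, 0.006], 85], [[122, -272, 110], [0, 0, 0.006], 85], [[122, -272, 110], [0, 0, 0.006], 85], [[122, -272, 110], [0, 0, 0.006], 85], [[122, -272, 110], [0, 0, 0.006], 85], [[122, -272, 110], [0, 0, 0.006], 85], [[122, -272, 110], [0, 0, 0.006], 85], [[122, -272, 110], [0, 0, 0.006], 85], [[122, -272, 110], [0, 0, 0.006], 85], [[122, -272, 110], [0, 0, 0.006], 85]])

```text
clock: 2.1
eef_pos: [0.4789, -0.2044, 0.1397]
tool_rot: [-0.395, 0.919, -0.0, -0.001]
ft_force: [-0.6, -0.1, 0.7]
grip_width: 0.0848
```

Run:
```python
from h import *
st();plan([.4795,-.2052,.078],226.4)
a=camera("scene");p=proj("scene",[.4795,-.2052,.036])[0].astype(int);u,v=p
print(p);crop("s",a,u-55,v-45,u+45,v+35,7,"pics/s1.png")
```

```text
t 2.1 pos [ 0.4789 -0.2044  0.1397] phi -133.52 tilt [-0.001  -0.0004] jig [-409.3   68.7] F [-0.6 -0.1  0.7] w 84.8 j [-0.4   0.41 -0.21  0.95 -0.   -1.21]
shift mm [ 0.1 -1.  61.7] rotvec [ 0.    -0.001  0.001]
[257 211]
```

View pics/s1.png

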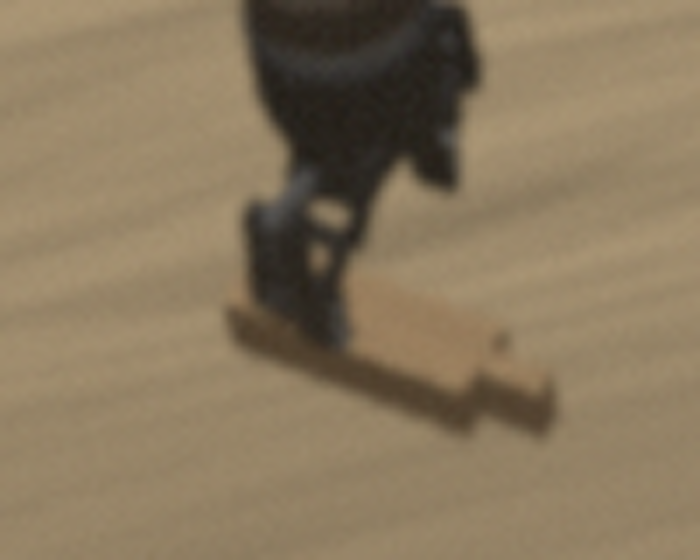

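The fingers straddle the bar with their axis along it; the near bottom edge runs (230,340)–(470,432) in the crop. Descending in steps, then closing.

Emit:
send_rows(moves=[[[0, -1, 30], [0, 0, 0], 85], [[0, -1, 45], [0, 0, 0], 85], [[0, -1, 55], [0, 0, 0], 85], [[0, -1, 62], [0, 0, 0], 85], [[0, -1, 62], [0, 0, 0], 85], [[0, -1, 62], [0, 0, 0], 85], [[0, -1, 62], [0, 0, 0], 30], [[0, -1, 62], [0, 0, 0], 30], [[0, -1, 62], [0, 0, 0], 30], [[0, -1, 62], [0, 0, 0], 30], [[0, -1, 62], [0, 0, 0], 30], [[0, -1, 62], [0, 0, 0], 30]])

```text
clock: 3.15
eef_pos: [0.4806, -0.2054, 0.0789]
tool_rot: [-0.395, 0.919, -0.001, 0.0]
ft_force: [0.7, 0.1, 5.5]
grip_width: 0.039
```

Emit:
send_rows(moves=[[[0, 0, 0], [0, 0, 0], 30], [[0, 0, 0], [0, 0, 0], 30], [[0, 0, 0], [0, 0, 0], 30], [[0, 0, 0], [0, 0, 0], 30], [[0, 0, 0], [0, 0, 0], 30], [[0, 0, 0], [0, 0, 0], 30]])

```text
clock: 3.65
eef_pos: [0.4806, -0.2054, 0.079]
tool_rot: [-0.395, 0.919, -0.001, 0.0]
ft_force: [-0.8, 0.2, 2.0]
grip_width: 0.0391
```

Run:
```python
from h import *
st()
```

```text
t 3.65 pos [ 0.4806 -0.2054  0.079 ] phi -133.5 tilt [ 0.0016 -0.0017] jig [-410.3   67.1] F [-0.8  0.2  2. ] w 39.1 j [-0.4   0.49 -0.27  0.81 -0.   -1.22]
```

Emit:
send_rows(moves=[[[0, 0, -30], [0, 0, 0], 30], [[0, 0, -60], [0, 0, 0], 30], [[0, 0, -100], [0, 0, 0], 30], [[0, 0, -100], [0, 0, 0], 30], [[0, 0, -100], [0, 0, 0.3], 30], [[0, 0, -100], [0, 0, 1.2], 30], [[0, 0, -100], [0, 0, 1.2], 30], [[0, 0, -100], [0, 0, 1.2], 30], [[0, 0, -100], [0, 0, 1.2], 30], [[0, 0, -100], [0, 0, 1.2], 30], [[0, 0, -100], [0, 0, 1.2], 30], [[0, 0, -100], [0, 0, 1.2], 30]])

```text
clock: 4.65
eef_pos: [0.48, -0.2051, 0.1781]
tool_rot: [0.097, 0.995, -0.001, 0.0]
ft_force: [-0.5, 0.3, -1.2]
grip_width: 0.0389
```

Run:
```python
from h import *
st();plan([*jig(-.105,0),.179],88.2);a=camera("scene");cv2.imwrite("pics/s2.png",a[:,:,::-1])
```

```text
t 4.65 pos [ 0.48   -0.2051  0.1781] phi 168.85 tilt [ 0.0003 -0.0011] jig [-410.    67.7] F [-0.5  0.3 -1.2] w 38.9 j [-0.4   0.37 -0.15  1.04 -0.   -0.21]
shift mm [-17.2 311.9  -1.2] rotvec [-0.000e+00  1.000e-03  1.408e+00]
```

Emit:
send_rows(moves=[[[-17, 312, -1], [0, 0, 1.408], 30], [[-17, 312, -1], [0, 0, 1.408], 30], [[-17, 312, -1], [0, 0, 1.408], 30], [[-17, 312, -1], [0, 0, 1.408], 30], [[-17, 312, -1], [0, 0, 1.408], 30], [[-17, 312, -1], [0, 0, 1.408], 30], [[-17, 312, -1], [0, 0, 1.408], 30], [[-17, 312, -1], [0, 0, 1.408], 30], [[-17, 312, -1], [0, 0, 1.408], 30], [[-17, 312, -1], [0, 0, 1.408], 30], [[-17, 312, -1], [0, 0, 1.408], 30], [[-17, 312, -1], [0, 0, 1.408], 30]])

```text
clock: 5.7
eef_pos: [0.5577, 0.0982, 0.1779]
tool_rot: [0.716, 0.698, -0.001, 0.0]
ft_force: [-0.7, -0.6, -1.6]
grip_width: 0.0396
```

Run:
```python
from h import *
st();plan([*jig(-.105,0),.1],88.2)
a=camera("top");b=camera("scene")
A=cv2.resize(a[160:240,205:325],None,fx=5,fy=5,interpolation=2)
u,v=proj("scene",[*jig(-.05,0),.1])[0].astype(int);print(u,v)
B=cv2.resize(b[v-60:v+50,u-70:u+80],None,fx=4,fy=4,interpolation=2)
cv2.imwrite("pics/p3.png",np.vstack([A[:400,:600][:300],B[:,:600][:300]])[:,:,::-1]) if 0 else (cv2.imwrite("pics/a3.png",A[:,:,::-1]),cv2.imwrite("pics/b3.png",B[:,:,::-1]))
```

```text
t 5.7 pos [0.5577 0.0982 0.1779] phi 88.51 tilt [-0.0012 -0.0014] jig [-104.4   -0.5] F [-0.7 -0.6 -1.6] w 39.6 j [ 0.17  0.45 -0.03  1.09 -0.    1.77]
shift mm [-0.5 -0.4 77.9] rotvec [-0.001  0.001  0.005]
379 189
```

View pics/b3.png

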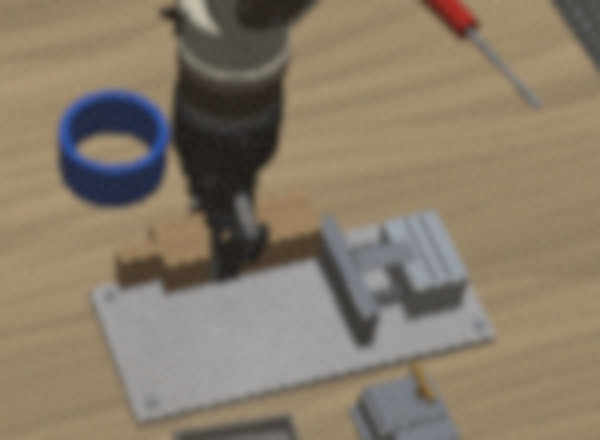

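The bar is gripped near mid-length with its square end toward the stop. Board corners in the crop are (95,288), (140,420) and (492,335); I'll use them to check the jig frame.

Run:
```python
from h import *
q=(np.array([[95,288],[140,420],[492,337]])+.5)/4-.5+[309,129]
P=ray("scene",q,.012)
for p in P: print(np.round(p,4),tojig(p))
q=(np.array([[320,222],[378,315]])+.5)/4-.5+[309,129]  # stop front top edge
for p in ray("scene",q,.056): print("stop",tojig(p))
a=cv2.imread("pics/top0.png")
q=(np.array([[290,228],[283,432]])+.5)/6-.5+[200,145]
for p in ray("top",q,.056): print("stopT56",tojig(p))
```

```text
[0.4907 0.0297 0.012 ] [-175.02390776   64.35219273]
[0.6194 0.0223 0.012 ] [-178.31292701  -64.4830167 ]
[0.6297 0.3052 0.012 ] [104.69320208 -65.93879976]
stop [ 1.15771833 45.55453465]
stop [ 10.99690642 -51.32092255]
stopT56 [ -2.25963843 -47.56896053]
stopT56 [-4.74721672 50.76058371]
```

Frame agrees to a few mm, which is good enough. Lowering onto the board.

Emit:
send_rows(moves=[[[0, 0, 30], [0, 0, 0.005], 30], [[-1, 0, 55], [0, 0, 0.005], 30], [[-1, 0, 70], [0, 0, 0.005], 30], [[-1, 0, 78], [0, 0, 0.005], 30], [[-1, 0, 82], [0, 0, 0.005], 30], [[-1, 0, 84], [0, 0, 0.005], 30], [[-1, 0, 86], [0, 0, 0.005], 30], [[-1, 0, 87], [0, 0, 0.005], 30], [[-1, 0, 87], [0, 0, 0.005], 30], [[-1, 0, 87], [0, 0, 0.005], 30]])

```text
clock: 6.63
eef_pos: [0.5582, 0.0967, 0.0919]
tool_rot: [0.716, 0.698, -0.0, 0.001]
ft_force: [-0.9, 0.8, 0.5]
grip_width: 0.0391
```

Run:
```python
from h import *
st();plan([*jig(-.085,0),.0905],88.2)
```

```text
t 6.63 pos [0.5582 0.0967 0.0919] phi 88.53 tilt [ 0.0006 -0.0011] jig [-105.9   -1. ] F [-0.9  0.8  0.5] w 39.1 j [ 0.17  0.55 -0.13  0.9  -0.    1.77]
shift mm [20.9 -0.9  1.4] rotvec [0.001 0.001 0.006]
```

Emit:
send_rows(moves=[[[0, -1, 0.5], [0, 0, 0.009], 30], [[0, -1, 1], [0, 0, 0.009], 30], [[0, -1, 1.5], [0, 0, 0.009], 30], [[0, -1, 1.5], [0, 0, 0.009], 30]])

```text
clock: 6.97
eef_pos: [0.5574, 0.0967, 0.091]
tool_rot: [0.719, 0.695, 0.0, 0.001]
ft_force: [-1.6, 1.1, 2.6]
grip_width: 0.0391
```

Emit:
send_rows(moves=[[[3, 0, 0], [0, 0, 0], 30], [[6, 0, 0], [0, 0, 0], 30], [[9, 0, 0], [0, 0, 0], 30], [[12, 0, 0], [0, 0, 0], 30], [[15, 0, 0], [0, 0, 0], 30], [[18, 0, 0], [0, 0, 0], 30], [[20, 0, 0], [0, 0, 0], 30], [[20, 0, 0], [0, 0, 0], 30]])

```text
clock: 7.63
eef_pos: [0.5582, 0.1175, 0.091]
tool_rot: [0.719, 0.695, 0.0, 0.001]
ft_force: [0.1, -0.2, 0.3]
grip_width: 0.0391
```

Run:
```python
from h import *
st();plan([*jig(-.065,0),.0905],88.2)
```

```text
t 7.63 pos [0.5582 0.1175 0.091 ] phi 88.05 tilt [ 0.0015 -0.0002] jig [-85.2  -0.3] F [ 0.1 -0.2  0.3] w 39.1 j [ 0.21  0.55 -0.12  0.9  -0.    1.81]
shift mm [20.2 -0.4  0.5] rotvec [ 0.002  0.    -0.003]
```

Emit:
send_rows(moves=[[[2, 0, 0.7], [0, 0, 0], 30], [[4, 0, 0.7], [0, 0, 0], 30], [[6, 0, 0.7], [0, 0, 0], 30], [[8, 0, 0.7], [0, 0, 0], 30], [[10, 0, 0.7], [0, 0, 0], 30], [[12, 0, 0.7], [0, 0, 0], 30], [[12, 0, 0.7], [0, 0, 0], 30], [[12, 0, 0.7], [0, 0, 0], 30]])

```text
clock: 8.3
eef_pos: [0.559, 0.1282, 0.091]
tool_rot: [0.719, 0.695, -0.0, 0.002]
ft_force: [-0.4, -5.6, 5.0]
grip_width: 0.0391
```

Run:
```python
from h import *
st()
```

```text
t 8.3 pos [0.559  0.1282 0.091 ] phi 87.98 tilt [ 0.0028 -0.0029] jig [-74.4  -0.9] F [-0.4 -5.6  5. ] w 39.1 j [ 0.23  0.56 -0.11  0.9  -0.    1.83]
```

Emit:
send_rows(moves=[[[2, 0, 0], [0, 0, 0], 30], [[4, 0, 0], [0, 0, 0], 30], [[6, 0, 0], [0, 0, 0], 30], [[8, 0, 0], [0, 0, 0], 30], [[9, 0, 0], [0, 0, 0], 30], [[10, -0.5, 0], [0, 0, 0], 30], [[10, -0.5, 0], [0, 0, 0], 30], [[10, -0.5, 0], [0, 0, 0], 30]])

```text
clock: 8.97
eef_pos: [0.559, 0.1353, 0.0912]
tool_rot: [0.721, 0.693, -0.002, 0.004]
ft_force: [0.5, -11.3, 5.2]
grip_width: 0.0388
```

Run:
```python
from h import *
st()
a=camera("top");b=camera("scene")
u,v=proj("scene",[*jig(.02,0),.05])[0].astype(int)
B=cv2.resize(b[v-28:v+32,u-45:u+45],None,fx=5,fy=5,interpolation=2)
u,v=proj("top",[*jig(.02,0),.05])[0].astype(int)
A=cv2.resize(a[v-30:v+30,u-35:u+55],None,fx=5,fy=5,interpolation=2)
cv2.imwrite("pics/p4.png",np.vstack([A,B])[:,:,::-1])
```

```text
t 8.97 pos [0.559  0.1353 0.0912] phi 87.8 tilt [ 0.0031 -0.0089] jig [-67.3  -0.6] F [  0.5 -11.3   5.2] w 38.8 j [ 0.24  0.56 -0.11  0.9  -0.01  1.85]
```

View pics/p4.png

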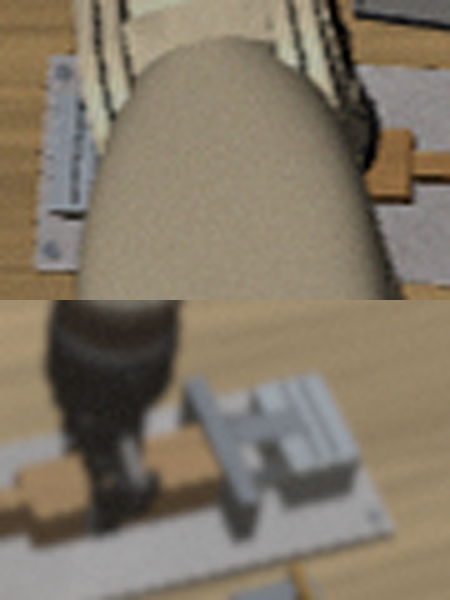

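Scene crop: the square end is flat and centred on the stop, and the pointer sits over the block. Force and travel both put the push at about 9 mm. I'll add about 2.5 mm, then hold.

Emit:
send_rows(moves=[[[1.5, 0, 0], [0, 0.004, 0.003], 30], [[3, 0, 0], [0, 0.008, 0.005], 30], [[4, -0.5, 0], [0, 0.008, 0.005], 30], [[4, -0.5, 0], [0, 0.008, 0.005], 30], [[4, -0.5, 0], [0, 0.008, 0.005], 30], [[4, -0.5, 0], [0, 0.008, 0.005], 30]])

```text
clock: 9.57
eef_pos: [0.5585, 0.1363, 0.0912]
tool_rot: [0.723, 0.691, -0.001, 0.004]
ft_force: [0.1, -11.9, 4.8]
grip_width: 0.0392
```

Run:
```python
from h import *
st()
b=camera("scene")
u,v=proj("scene",[*jig(.02,0),.05])[0].astype(int)
crop("s",b,u-20,v-24,u+36,v+22,12,"pics/p5.png")
```

```text
t 9.57 pos [0.5585 0.1363 0.0912] phi 87.34 tilt [ 0.003  -0.0069] jig [-66.3  -0.1] F [  0.1 -11.9   4.8] w 39.2 j [ 0.24  0.56 -0.11  0.9  -0.01  1.86]
```

View pics/p5.png

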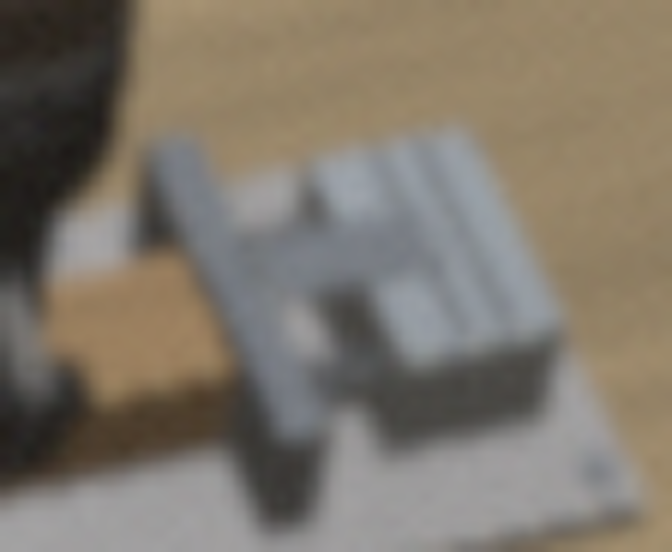

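Pointer edge is around (425,235), just past the first line (x≈422 at that row); the second line is at x≈472. That makes it about 7–8 mm. Each call also starts from the measured pose, so I need to add the roughly 3 mm that the arm gives under load.

Emit:
send_rows(moves=[[[4, 0, 0], [0, 0.01, -0.012], 30], [[5, 0, 0], [0, 0.015, -0.012], 30], [[6, 0, 0], [0, 0.018, -0.012], 30], [[7, 0, 0], [0, 0.018, -0.012], 30], [[7, 0, 0], [0, 0.018, -0.012], 30], [[7, 0, 0], [0, 0.018, -0.012], 30], [[7, 0, 0], [0, 0.018, -0.012], 30]])

```text
clock: 10.2
eef_pos: [0.5589, 0.1382, 0.091]
tool_rot: [0.721, 0.693, 0.001, 0.001]
ft_force: [0.4, -16.5, 5.7]
grip_width: 0.0394
```

Run:
```python
from h import *
st()
b=camera("scene")
u,v=proj("scene",[*jig(.02,0),.05])[0].astype(int)
crop("s",b,u-20,v-24,u+36,v+22,12,"pics/p6.png")
```

```text
t 10.2 pos [0.5589 0.1382 0.091 ] phi 87.74 tilt [ 0.004 -0.   ] jig [-64.4  -0.4] F [  0.4 -16.5   5.7] w 39.4 j [ 0.24  0.56 -0.11  0.9  -0.    1.85]
```

View pics/p6.png

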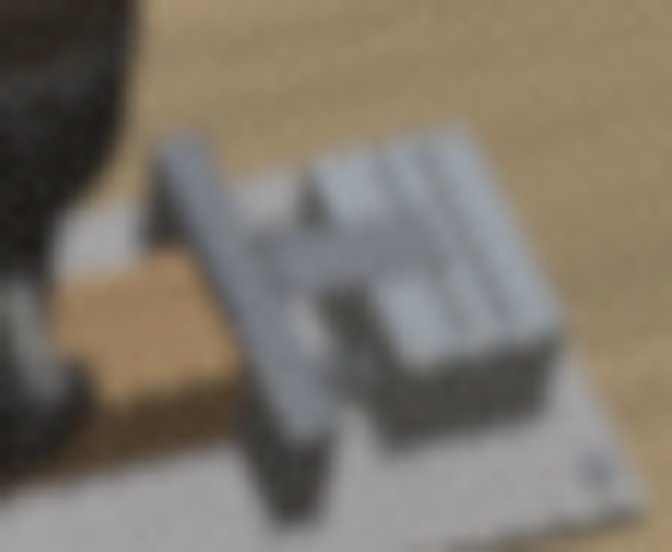

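```bash
cat >> h.py <<'E'
def travel(img):
    """shift of stop's near end (jig y -20..-50) against the rest picture, along jig x"""
    r=cv2.imread("pics/scene0.png");b=np.ascontiguousarray(img[:,:,::-1]);k=8
    best=[]
    for e in (.008,):
        c=proj("scene",[[*jig(.012-.007,-.048),.035]])[0]
    up=lambda m:cv2.resize(m,None,fx=k,fy=k,interpolation=cv2.INTER_CUBIC)
    u,v=c.astype(int);R=up(r[v-25:v+25,u-25:u+25]);T=up(r[v-7:v+8,u-6:u+7])
    B=up(b[v-25:v+25,u-25:u+25]);
    s=cv2.matchTemplate(B,T,cv2.TM_CCOEFF_NORMED);_,m,_,l=cv2.minMaxLoc(s)
    s=cv2.matchTemplate(R,T,cv2.TM_CCOEFF_NORMED);_,m0,_,l0=cv2.minMaxLoc(s)
    d=(np.array(l)-l0)/k;P=ray("scene",[c,c+d],.035)
    print("px",d,"score",round(m,2),"travel mm",tojig(P[1])-tojig(P[0]))
E
python3 - <<'E'
from h import *
for i in range(2): travel(camera("scene"))
st()
E
```

```text
px [ 3.375 -0.625] score 0.98 travel mm [10.67536519 -0.62264982]
px [ 3.375 -0.625] score 0.98 travel mm [10.67536519 -0.62264982]
t 10.35 pos [0.5589 0.1382 0.091 ] phi 87.74 tilt [ 0.0039 -0.    ] jig [-64.4  -0.4] F [  1.3 -16.3   4.8] w 39.1 j [ 0.24  0.56 -0.11  0.9  -0.    1.85]
```

Travel measured from the image is 10.7 mm. Nudging slightly and holding.

Emit:
send_rows(moves=[[[5.5, 0, 0], [0, 0.011, -0.006], 30], [[5.5, 0, 0], [0, 0.011, -0.006], 30], [[5.5, 0, 0], [0, 0.011, -0.006], 30], [[5.5, 0, 0], [0, 0.011, -0.006], 30], [[5.5, 0, 0], [0, 0.011, -0.006], 30], [[5.5, 0, 0], [0, 0.011, -0.006], 30], [[5.5, 0, 0], [0, 0.011, -0.006], 30], [[5.5, 0, 0], [0, 0.011, -0.006], 30], [[5.5, 0, 0], [0, 0.011, -0.006], 30], [[5.5, 0, 0], [0, 0.011, -0.006], 30], [[5.5, 0, 0], [0, 0.011, -0.006], 30], [[5.5, 0, 0], [0, 0.011, -0.006], 30]])

```text
clock: 11.35
eef_pos: [0.559, 0.1384, 0.091]
tool_rot: [0.721, 0.693, 0.001, 0.002]
ft_force: [0.3, -16.5, 7.4]
grip_width: 0.0391
```

Run:
```python
from h import *
travel(camera("scene"))
st()
```

```text
px [ 3.5   -0.625] score 0.97 travel mm [11.03880786 -0.72737495]
t 11.4 pos [0.559  0.1384 0.091 ] phi 87.79 tilt [ 0.004  -0.0004] jig [-64.2  -0.5] F [  0.4 -16.8   6. ] w 39.2 j [ 0.24  0.56 -0.11  0.9  -0.    1.85]
```

Steady at about 11 mm. Three more seconds of the same.

Emit:
send_rows(moves=[[[5.5, 0, 0], [0, 0.011, -0.006], 30], [[5.5, 0, 0], [0, 0.011, -0.006], 30], [[5.5, 0, 0], [0, 0.011, -0.006], 30], [[5.5, 0, 0], [0, 0.011, -0.006], 30], [[5.5, 0, 0], [0, 0.011, -0.006], 30], [[5.5, 0, 0], [0, 0.011, -0.006], 30], [[5.5, 0, 0], [0, 0.011, -0.006], 30], [[5.5, 0, 0], [0, 0.011, -0.006], 30], [[5.5, 0, 0], [0, 0.011, -0.006], 30], [[5.5, 0, 0], [0, 0.011, -0.006], 30], [[5.5, 0, 0], [0, 0.011, -0.006], 30], [[5.5, 0, 0], [0, 0.011, -0.006], 30]])

```text
clock: 12.4
eef_pos: [0.559, 0.1385, 0.0911]
tool_rot: [0.72, 0.694, 0.001, 0.002]
ft_force: [-0.6, -17.2, 5.2]
grip_width: 0.039
```

Emit:
send_rows(moves=[[[5.3, 0, 0], [0, 0.011, -0.006], 30], [[5.3, 0, 0], [0, 0.011, -0.006], 30], [[5.3, 0, 0], [0, 0.011, -0.006], 30], [[5.3, 0, 0], [0, 0.011, -0.006], 30], [[5.3, 0, 0], [0, 0.011, -0.006], 30], [[5.3, 0, 0], [0, 0.011, -0.006], 30], [[5.3, 0, 0], [0, 0.011, -0.006], 30], [[5.3, 0, 0], [0, 0.011, -0.006], 30], [[5.3, 0, 0], [0, 0.011, -0.006], 30], [[5.3, 0, 0], [0, 0.011, -0.006], 30], [[5.3, 0, 0], [0, 0.011, -0.006], 30], [[5.3, 0, 0], [0, 0.011, -0.006], 30]])

```text
clock: 13.4
eef_pos: [0.5591, 0.1386, 0.091]
tool_rot: [0.72, 0.694, 0.001, 0.002]
ft_force: [0.6, -16.4, 6.0]
grip_width: 0.0391
```

Emit:
send_rows(moves=[[[5.3, 0, 0], [0, 0.011, -0.006], 30], [[5.3, 0, 0], [0, 0.011, -0.006], 30], [[5.3, 0, 0], [0, 0.011, -0.006], 30], [[5.3, 0, 0], [0, 0.011, -0.006], 30], [[5.3, 0, 0], [0, 0.011, -0.006], 30], [[5.3, 0, 0], [0, 0.011, -0.006], 30], [[5.3, 0, 0], [0, 0.011, -0.006], 30], [[5.3, 0, 0], [0, 0.011, -0.006], 30], [[5.3, 0, 0], [0, 0.011, -0.006], 30], [[5.3, 0, 0], [0, 0.011, -0.006], 30], [[5.3, 0, 0], [0, 0.011, -0.006], 30], [[5.3, 0, 0], [0, 0.011, -0.006], 30]])

```text
clock: 14.4
eef_pos: [0.5591, 0.1387, 0.091]
tool_rot: [0.72, 0.694, 0.001, 0.002]
ft_force: [0.1, -16.6, 5.8]
grip_width: 0.0392
```

Run:
```python
from h import *
travel(camera("scene"))
st()
```

```text
px [ 3.5  -0.75] score 0.97 travel mm [11.21323344 -0.28643211]
t 14.45 pos [0.5591 0.1387 0.0911] phi 87.92 tilt [ 0.0042 -0.0011] jig [-63.9  -0.6] F [  0.1 -16.9   5.4] w 39.0 j [ 0.24  0.56 -0.11  0.9  -0.    1.85]
```

Held over 4 s at about 11 mm. Backing off, lifting, then turning (j6 from +1.85 downward).

Emit:
send_rows(moves=[[[0, 0, 0], [0, 0, 0], 30], [[-6, 0, 0], [0, 0, 0], 30], [[-15, 0, -1], [0, 0, 0], 30], [[-30, 0, -3], [0, 0, 0], 30], [[-45, 0, -20], [0, 0, 0], 30], [[-45, 0, -50], [0, 0, 0], 30], [[-45, 0, -90], [0, 0, 0], 30], [[-45, 0, -90], [0, 0, 0], 30], [[-45, 0, -90], [0, 0, -0.5], 30], [[-45, 0, -90], [0, 0, -0.5], 30], [[-45, 0, -90], [0, 0, -0.5], 30], [[-45, 0, -90], [0, 0, -0.5], 30]])

```text
clock: 15.45
eef_pos: [0.5568, 0.0943, 0.1807]
tool_rot: [0.523, 0.853, 0.001, 0.002]
ft_force: [-0.3, -0.0, -0.9]
grip_width: 0.0391
```

Run:
```python
from h import *
st();plan([*jig(-.11,0),.178],268.1)
```

```text
t 15.45 pos [0.5568 0.0943 0.1807] phi 116.98 tilt [0.0038 0.0004] jig [-108.3    0.3] F [-0.3 -0.  -0.9] w 39.1 j [ 0.17  0.44 -0.03  1.09 -0.    1.27]
shift mm [-1.6 -0.6  2.7] rotvec [-1.000e-03  5.000e-03 -2.638e+00]
```

Emit:
send_rows(moves=[[[0, 0, 0], [0, 0, -1.35], 30], [[0, 0, 0], [0, 0, -1.35], 30], [[0, 0, 0], [0, 0, -1.35], 30], [[0, 0, 0], [0, 0, -1.35], 30], [[0, 0, 0], [0, 0, -1.35], 30], [[0, 0, 0], [0, 0, -1.35], 30], [[0, 0, 0], [0, 0, -1.35], 30], [[0, 0, 0], [0, 0, -1.35], 30], [[0, 0, 0], [0, 0, -1.35], 30], [[0, 0, 0], [0, 0, -1.35], 30], [[0, 0, 0], [0, 0, -1.35], 30], [[0, 0, 0], [0, 0, -1.35], 30]])

```text
clock: 16.45
eef_pos: [0.5566, 0.0948, 0.1801]
tool_rot: [-0.126, 0.992, 0.001, 0.002]
ft_force: [-0.7, 0.5, -1.4]
grip_width: 0.0391
```

Run:
```python
from h import *
st();plan([*jig(-.11,0),.178],268.1)
```

```text
t 16.45 pos [0.5566 0.0948 0.1801] phi -165.52 tilt [0.003  0.0016] jig [-107.9    0.5] F [-0.7  0.5 -1.4] w 39.1 j [ 0.17  0.45 -0.03  1.09  0.   -0.08]
shift mm [ 0.1 -2.2  2.1] rotvec [-1.000e-03  3.000e-03 -1.285e+00]
```

Emit:
send_rows(moves=[[[0, -2, 2], [-0.001, 0.003, -1.285], 30], [[0, -2, 2], [-0.001, 0.003, -1.285], 30], [[0, -2, 2], [-0.001, 0.003, -1.285], 30], [[0, -2, 2], [-0.001, 0.003, -1.285], 30], [[0, -2, 2], [-0.001, 0.003, -1.285], 30], [[0, -2, 2], [-0.001, 0.003, -1.285], 30], [[0, -2, 2], [-0.001, 0.003, -1.285], 30], [[0, -2, 2], [-0.001, 0.003, -1.285], 30], [[0, -2, 2], [-0.001, 0.003, -1.285], 30], [[0, -2, 2], [-0.001, 0.003, -1.285], 30], [[0, -2, 2], [-0.001, 0.003, -1.285], 30], [[0, -2, 2], [-0.001, 0.003, -1.285], 30]])

```text
clock: 17.45
eef_pos: [0.5569, 0.0932, 0.1777]
tool_rot: [-0.695, 0.719, 0.0, 0.0]
ft_force: [0.2, 0.3, -1.9]
grip_width: 0.0393
```

Run:
```python
from h import *
st();plan([*jig(-.11,0),.092],268.1);travel(camera("scene"))
b=camera("scene");u,v=proj("scene",[*jig(-.05,0),.1])[0].astype(int)
crop("s",b,u-70,v-60,u+80,v+50,4,"pics/p7.png")
```

```text
t 17.45 pos [0.5569 0.0932 0.1777] phi -91.98 tilt [0.0001 0.0008] jig [-1.095e+02  1.000e-01] F [ 0.2  0.3 -1.9] w 39.3 j [ 0.17  0.45 -0.03  1.09  0.   -1.37]
shift mm [ 0.6 -0.1 85.7] rotvec [-0.     0.001 -0.001]
px [0. 0.] score 1.0 travel mm [0. 0.]
```

View pics/p7.png

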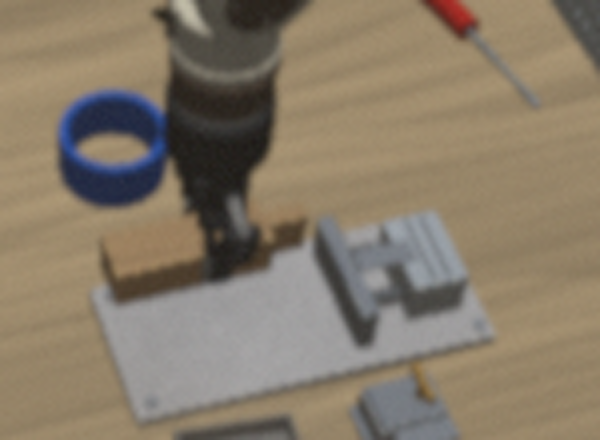

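The stop is back at rest (travel reads 0) and the tongue end now faces it, with the tip at about (305,225). Lowering.

Emit:
send_rows(moves=[[[0, 0, 30], [0, 0, 0], 30], [[0, 0, 55], [0, 0, 0], 30], [[0, 0, 70], [0, 0, 0], 30], [[0, 0, 78], [0, 0, 0], 30], [[0, 0, 82], [0, 0, 0], 30], [[0, 0, 84], [0, 0, 0], 30], [[0, 0, 86], [0, 0, 0], 30], [[0, 0, 87], [0, 0, 0], 30], [[0, 0, 87.5], [0, 0, 0], 30], [[0, 0, 87.5], [0, 0, 0], 30], [[0, 0, 87.5], [0, 0, 0], 30]])

```text
clock: 18.47
eef_pos: [0.5575, 0.0932, 0.091]
tool_rot: [-0.694, 0.72, -0.0, 0.001]
ft_force: [0.3, 0.1, -0.9]
grip_width: 0.0393
```

Run:
```python
from h import *
st();plan([*jig(-.08,0),.0905],268.1)
```

```text
t 18.47 pos [0.5575 0.0932 0.091 ] phi -92.04 tilt [0.0018 0.0007] jig [-109.5   -0.4] F [ 0.3  0.1 -0.9] w 39.3 j [ 0.17  0.54 -0.14  0.89  0.   -1.37]
shift mm [-29.5   0.6   0.5] rotvec [-0.002  0.001 -0.002]
```

Emit:
send_rows(moves=[[[-4, 0.6, 0.5], [0, 0, -0.002], 30], [[-8, 0.6, 1], [0, 0, -0.002], 30], [[-12, 0.6, 1.2], [0, 0, -0.002], 30], [[-16, 0.6, 1.2], [0, 0, -0.002], 30], [[-19, 0.6, 1.2], [0, 0, -0.002], 30], [[-22, 0.6, 1.2], [0, 0, -0.002], 30], [[-25, 0.6, 1.2], [0, 0, -0.002], 30], [[-28, 0.6, 1.2], [0, 0, -0.002], 30], [[-28, 0.6, 1.2], [0, 0, -0.002], 30], [[-28, 0.6, 1.2], [0, 0, -0.002], 30]])

```text
clock: 19.3
eef_pos: [0.5588, 0.1214, 0.091]
tool_rot: [-0.695, 0.719, -0.001, 0.002]
ft_force: [-0.3, -2.7, 5.7]
grip_width: 0.0394
```

Run:
```python
from h import *
st();plan([*jig(-.08,0),.0905],268.1);travel(camera("scene"))
```

```text
t 19.3 pos [0.5588 0.1214 0.091 ] phi -91.93 tilt [0.0043 0.0003] jig [-81.2  -0.8] F [-0.3 -2.7  5.7] w 39.4 j [ 0.21  0.55 -0.12  0.9  -0.   -1.32]
shift mm [-1.2  0.9  0.5] rotvec [-0.004  0.    -0.   ]
px [0. 0.] score 1.0 travel mm [0. 0.]
```

Emit:
send_rows(moves=[[[-3, 0.8, 0], [-0.003, 0, 0], 30], [[-6, 0.8, 0], [-0.003, 0, 0], 30], [[-9, 0.8, 0], [-0.003, 0, 0], 30], [[-11, 0.8, 0], [-0.003, -0.003, 0], 30], [[-13, 0.8, 0], [-0.003, -0.006, 0], 30], [[-15, 0.8, 0], [-0.003, -0.009, 0], 30], [[-17, 0.8, 0], [-0.003, -0.012, 0], 30], [[-17, 0.8, 0], [-0.003, -0.012, 0], 30], [[-17, 0.8, 0], [-0.003, -0.012, 0], 30]])

```text
clock: 20.1
eef_pos: [0.5582, 0.1359, 0.091]
tool_rot: [-0.694, 0.72, 0.002, 0.002]
ft_force: [-0.1, -10.3, 4.6]
grip_width: 0.0389
```

Run:
```python
from h import *
st();plan([*jig(-.063,0),.0905],268.1);travel(camera("scene"))
```

```text
t 20.1 pos [0.5582 0.1359 0.091 ] phi -92.03 tilt [0.0011 0.0055] jig [-66.8   0.2] F [ -0.1 -10.3   4.6] w 38.9 j [ 0.24  0.56 -0.11  0.9   0.01 -1.3 ]
shift mm [-3.8 -0.2  0.5] rotvec [-0.001  0.006 -0.002]
px [ 2.25 -0.5 ] score 1.0 travel mm [ 7.23060028 -0.12108094]
```

Emit:
send_rows(moves=[[[-4, 0, 0], [-0.001, -0.006, 0], 30], [[-6, 0, 0], [-0.001, -0.006, 0], 30], [[-8, 0, 0], [-0.001, -0.006, 0], 30], [[-9, 0, 0], [-0.001, -0.006, 0], 30], [[-9, 0, 0], [-0.001, -0.006, 0], 30], [[-9, 0, 0], [-0.001, -0.006, 0], 30], [[-9, 0, 0], [-0.001, -0.006, 0], 30]])

```text
clock: 20.73
eef_pos: [0.5581, 0.1407, 0.091]
tool_rot: [-0.693, 0.721, 0.001, 0.0]
ft_force: [-1.1, -14.9, 5.8]
grip_width: 0.0391
```

Run:
```python
from h import *
st();b=camera("scene");travel(b)
u,v=proj("scene",[*jig(.02,0),.05])[0].astype(int)
crop("s",b,u-35,v-24,u+36,v+26,10,"pics/p8.png")
```

```text
t 20.73 pos [0.5581 0.1407 0.091 ] phi -92.23 tilt [-0.0004  0.0017] jig [-61.9   0.4] F [ -1.1 -14.9   5.8] w 39.1 j [ 0.25  0.56 -0.1   0.91  0.   -1.29]
px [ 3.5  -0.75] score 0.98 travel mm [11.21323344 -0.28643211]
```

View pics/p8.png

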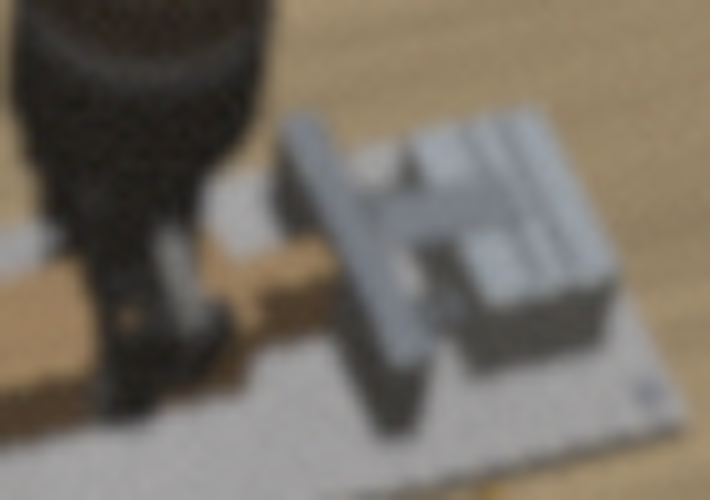

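The tongue end is centred on the stop and flat on the board, with the pointer edge at about (510,200), past the first line and short of the second. Travel reads 11.2 mm. Holding about 4 s.

Emit:
send_rows(moves=[[[-4.3, 0, 0], [0, -0.006, -0.004], 30], [[-4.3, 0, 0], [0, -0.006, -0.004], 30], [[-4.3, 0, 0], [0, -0.006, -0.004], 30], [[-4.3, 0, 0], [0, -0.006, -0.004], 30], [[-4.3, 0, 0], [0, -0.006, -0.004], 30], [[-4.3, 0, 0], [0, -0.006, -0.004], 30], [[-4.3, 0, 0], [0, -0.006, -0.004], 30], [[-4.3, 0, 0], [0, -0.006, -0.004], 30], [[-4.3, 0, 0], [0, -0.006, -0.004], 30], [[-4.3, 0, 0], [0, -0.006, -0.004], 30], [[-4.3, 0, 0], [0, -0.006, -0.004], 30], [[-4.3, 0, 0], [0, -0.006, -0.004], 30]])

```text
clock: 21.78
eef_pos: [0.5582, 0.141, 0.091]
tool_rot: [-0.693, 0.721, -0.001, -0.001]
ft_force: [0.5, -14.7, 5.1]
grip_width: 0.0391
```

Emit:
send_rows(moves=[[[-4.3, 0, 0], [0, -0.006, -0.003], 30], [[-4.3, 0, 0], [0, -0.006, -0.003], 30], [[-4.3, 0, 0], [0, -0.006, -0.003], 30], [[-4.3, 0, 0], [0, -0.006, -0.003], 30], [[-4.3, 0, 0], [0, -0.006, -0.003], 30], [[-4.3, 0, 0], [0, -0.006, -0.003], 30], [[-4.3, 0, 0], [0, -0.006, -0.003], 30], [[-4.3, 0, 0], [0, -0.006, -0.003], 30], [[-4.3, 0, 0], [0, -0.006, -0.003], 30], [[-4.3, 0, 0], [0, -0.006, -0.003], 30], [[-4.3, 0, 0], [0, -0.006, -0.003], 30], [[-4.3, 0, 0], [0, -0.006, -0.003], 30]])

```text
clock: 22.78
eef_pos: [0.5581, 0.1415, 0.091]
tool_rot: [-0.693, 0.721, -0.001, -0.002]
ft_force: [-1.8, -14.6, 4.7]
grip_width: 0.039
```

Run:
```python
from h import *
st();travel(camera("scene"))
```

```text
t 22.78 pos [0.5581 0.1415 0.091 ] phi -92.23 tilt [-0.0005 -0.0044] jig [-61.1   0.5] F [ -1.8 -14.6   4.7] w 39.0 j [ 0.25  0.56 -0.1   0.91 -0.   -1.28]
px [ 3.625 -0.875] score 0.97 travel mm [11.75130417  0.04991217]
```

Emit:
send_rows(moves=[[[-3.9, 0, 0], [0, -0.011, -0.003], 30], [[-3.9, 0, 0], [0, -0.011, -0.003], 30], [[-3.9, 0, 0], [0, -0.011, -0.003], 30], [[-3.9, 0, 0], [0, -0.011, -0.003], 30], [[-3.9, 0, 0], [0, -0.011, -0.003], 30], [[-3.9, 0, 0], [0, -0.011, -0.003], 30], [[-3.9, 0, 0], [0, -0.011, -0.003], 30], [[-3.9, 0, 0], [0, -0.011, -0.003], 30], [[-3.9, 0, 0], [0, -0.011, -0.003], 30], [[-3.9, 0, 0], [0, -0.011, -0.003], 30], [[-3.9, 0, 0], [0, -0.011, -0.003], 30], [[-3.9, 0, 0], [0, -0.011, -0.003], 30]])

```text
clock: 23.83
eef_pos: [0.5581, 0.1415, 0.091]
tool_rot: [-0.693, 0.721, -0.001, -0.001]
ft_force: [-0.4, -13.5, 4.9]
grip_width: 0.0394
```

Emit:
send_rows(moves=[[[-3.9, 0, 0], [0, -0.011, -0.003], 30], [[-3.9, 0, 0], [0, -0.011, -0.003], 30], [[-3.9, 0, 0], [0, -0.011, -0.003], 30], [[-3.9, 0, 0], [0, -0.011, -0.003], 30], [[-3.9, 0, 0], [0, -0.011, -0.003], 30], [[-3.9, 0, 0], [0, -0.011, -0.003], 30], [[-3.9, 0, 0], [0, -0.011, -0.003], 30], [[-3.9, 0, 0], [0, -0.011, -0.003], 30], [[-3.9, 0, 0], [0, -0.011, -0.003], 30], [[-3.9, 0, 0], [0, -0.011, -0.003], 30], [[-3.9, 0, 0], [0, -0.011, -0.003], 30], [[-3.9, 0, 0], [0, -0.011, -0.003], 30]])

```text
clock: 24.83
eef_pos: [0.5581, 0.1414, 0.091]
tool_rot: [-0.693, 0.721, -0.0, -0.0]
ft_force: [-0.2, -14.0, 5.0]
grip_width: 0.0389
```

Run:
```python
from h import *
st();b=camera("scene");travel(b);cv2.imwrite("pics/s9.png",b[:,:,::-1])
r=cv2.imread("pics/scene0.png").astype(int);d=abs(r-b[:,:,::-1].astype(int)).max(2)
for n,(x0,y0,x1,y1) in dict(tape=(318,145,355,182),ink=(283,262,320,300),sq=(200,260,283,310),offcut=(158,178,203,213),tray=(350,232,388,258),clamp=(396,220,426,246),driver=(402,112,446,160)).items(): print(n,(d[y0:y1,x0:x1]>45).sum())
```

```text
t 24.83 pos [0.5581 0.1414 0.091 ] phi -92.28 tilt [-0.0002 -0.0009] jig [-61.2   0.5] F [ -0.2 -14.    5. ] w 38.9 j [ 0.25  0.56 -0.1   0.91 -0.   -1.28]
px [ 3.75  -0.875] score 0.97 travel mm [12.11487996 -0.05485469]
tape 0
ink 0
sq 0
offcut 0
tray 0
clamp 0
driver 127
```

View pics/s9.png

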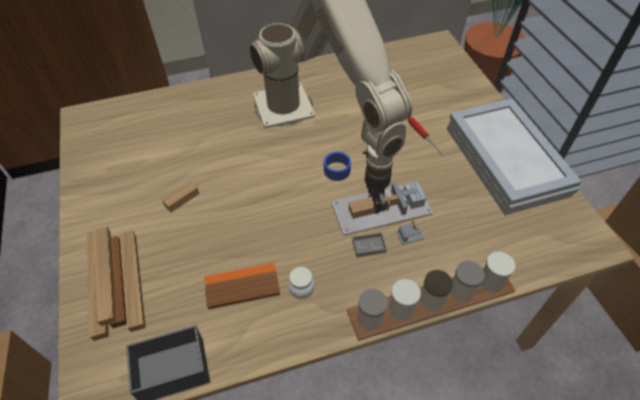

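Everything is in place. The screwdriver is still at (425,130), and the difference flagged there is the arm in front of it. Travel is 12 mm and steady, held over 4 s. Handing in.

Run:
```python
from h import *
order.job_done();st()
```

```text
the job is handed in; nothing more can be done
the job is handed in; nothing more can be done
```

I pressed both ends of the bar against the stop in the order asked, and handed the job in at about 25 s with the bar still gripped and pushing. No verdict is reported.

- **Square end:** I pressed it flat on the board and held it for about 4 s. The camera put the stop's travel at about 11 mm, and the push read 16–17 N, including friction on the board. The heading was within about 0.4° of square.
- **Turn:** I backed off and lifted the bar, and the stop read as back at rest. I then turned the bar end for end in the air.
- **Tongued end:** I pressed it the same way and held it for about 4 s. Travel was 11–12 mm, and 12.1 mm at the last look. The push read about 14 N, TCP 0.5 mm off the stop's middle and about 0.5° off square.

**Checks that disagreed:**
- **Push force:** it read above the springs' nominal 12 N. I put this down to the bar rubbing on the board, with about 5 N of downward force, so I relied on the camera's travel reading, which is good to about 1 mm.
- **Screwdriver:** a before-and-after picture check flagged its area, but the arm was in front of it there and the visible part looks unmoved. The other loose items showed no change.

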